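# Clamp a tube offcut in the welding fixture

### The arm

A 6-joint arm with a two-finger parallel gripper is mounted at the origin on the work surface. World frame = base frame: x ahead of the robot, y to its left, z up, the work surface at z = 0. Lengths are in m, angles in rad, forces in N, time in s.
With the tool pointing down it reaches from about 0.35 to 0.975 m from the base axis. Payload 17.4 kg.
Tool frame: the origin (TCP) lies at the very end of the fingers, on their centre line; the grasp point (between the pads) lies 19 mm behind it (env.grip_point_offset is the distance from the TCP to the grasp point, in m); z points along the fingers, y is the line along which they close (so a half turn about z gives the same grasp; the last joint's range is limited). The gripper opens to 85 mm and grips with 20 to 120 N. Pads are 22 mm wide; open, the fingers measure 114 mm over their backs; the gripper's body (76 mm by 85 mm) begins 54 mm behind the grasp point. The pads swing forward as they close: fully open they stand 13 mm farther back than shut.
Start: joints at [1.095, 0.116, 1.442, -0, 1.584, -0.038], TCP at [0.286, 0.611, 0.231] pointing down, gripper open.
Joint ranges: [-2.83, 2.83], [-0.83, 2.19], [0.07, 2.5], [-1.14, 4.28], [0.01, 3], [-2.97, 2.97]. Speed limits (rad/s): [1.89, 1.89, 2.22, 3.14, 3.14, 3.14].

### API

Orientations are given as a unit quaternion [w, x, y, z].
In Python, from rig import env gives the robot as it stands. The module is installed in compiled form; this text tells all that it offers.
- The arm moves only by the tool servo_tool, never from a script. Its argument "plan" is a list of rows, each a list of 7 numbers: the shift along the tool's x, y, z scaled (see below), then the turn, a rotation vector about the tool's x, y, z scaled (see below), then the opening, from 0 (shut) to 1 (fully open). In form: [[dx, dy, dz, wx, wy, wz, hand], ...]. A call has exactly 10 rows; each row shifts and turns the commanded pose from where the row before left it, along the tool's axes as they then stand; what a row does not reach is not made up. The controller multiplies each number of a shift by 1000 mm and each number of a turn by pi/2 rad. A row lasts 1/8 s, in which the tool goes at most 62.5 mm and 10.7 degrees, less where a joint would pass 70% of its speed; a pose out of reach is approached as far as the arm can. A call with a number of a shift or a turn outside -1 to 1 is refused whole. A call with a gripper value outside its range is refused whole. The fingers move at their own pace and stop on an object; the grip force is fixed at half the most. Time passes only in rows, so rows that do not move let the fingers close, or fill a call up. It gives the time, the measured TCP pose, the force, the opening and the grip force at its end, in the units of the state.
- env.sense(): the state, without advancing time (a new reading comes with each control period).
- env.get_image(name): name is "scene" or "top"; returns a dict with "image" (480x640x3 uint8, red, green, blue), "intrinsics" (3x3 intrinsics, pixels), "rvec" (rotation vector, rad) and "tvec" (3), from world to camera coordinates, as OpenCV has them. Camera axes: x right, y down, z forward; pixel columns grow to the right and rows downward; lengths in m; the calibration is good to about 2 mm. A picture is of the moment at which its call begins. There is no depth.
- env.hand_in(): hands the job in; it is judged then, once.
The state is a dict: "t": time; "joints": joint angles; "qd": joint speeds; "tau": joint torques, N m; "position": TCP position; "tcp_rot": TCP orientation; "force": force on the tool from outside, world axes, zero at the start; "moment": the same for the moment, N m; "gripper_width": finger opening in m; "gripper_force": force on a finger pad.
Only numpy, scipy, OpenCV 4.12 (cv2) and the standard library are available. Lean on these libraries where they do the work, as an engineer would, in place of code of your own. Each camera call takes 0.05 s, during which the arm holds its last target. There are 200 camera calls.

### The job

Lift the piece of 40 mm square tube out of the tote, leaving the other offcuts in it, and set it down gently on the base plate of the welding fixture, in front of the open push clamp: lying along the two side pins, with one end against the single end pin. Then swing the clamp's handle right over to its stop, so that the rubber nose holds the tube tight against the two side pins. Do not disturb the other things on the bench.

Things in the scene. Friction and masses are not known exactly. Their poses are not given: they have to be found in the camera images.
- tote: low open stacking tote, blue plastic, fixed to the bench; outside 200 (its x) x 300 (its y) x 55 mm high, walls and floor 3 mm thick. Origin: centre of its underside, z up. Four steel offcuts lie apart on its floor, one in each quarter, in any order.
- tube_mid (a point): the piece to clamp: hollow square steel tube 40 x 40 mm outside, 3 mm wall, 70 mm long, about 0.24 kg, lying on a flat side in the tote. Point: its centre, 20 mm above its lower face; its x axis runs along the 70 mm length.
- small_tube_mid (a point): offcut that stays in the tote: smaller square steel tube 25 x 25 x 70 mm, lying. Point: its centre; x along its length.
- angle_mid (a point): offcut that stays in the tote: angle steel 65 mm long (its x), one leg 45 mm wide and 5 mm thick on the floor, the other leg standing 45 mm high along its -y edge. Point: 22.5 mm above its underside, over the middle of the lying leg.
- pipe_mid (a point): offcut that stays in the tote: round steel pipe stub standing on end, 43 mm outside, 37 mm inside, 45 mm high. Point: its centre.
- fixture: welding fixture, bolted to the bench: steel base plate 280 (its x) x 120 (its y) x 12 mm thick, top face at z = 0.012. A straight-line push clamp is mounted on the -x part and pushes towards the fixture's +x. Three upright steel pins, 12 mm diameter and 30 mm high above the plate: the two side pins at x = 0.114, y = -0.026 and +0.026, the end pin at x = 0.088, y = +0.041 (m, in this frame). Origin: centre of the plate's underside, z up.
- seat (a point): point on the fixture where the tube's centre is when it is properly located: tube on the plate with its length along the fixture's y, one long side touching both side pins, its +y end touching the end pin. At fixture x = 0.088, y = 0, 20 mm above the plate's top; axes as the fixture's. With the clamp fully open the nose is about 50 mm short of the seated tube; a tube set down short of the side pins, between them and the nose, is pushed home against them by the clamp.
- nose_cap: rubber cap on the front end of the clamp's plunger, 20 mm diameter and 10 mm long, axis 20 mm above the plate, along fixture y = 0; it gives by about 3 mm (spring, 2.5 N/mm) when it bears on the seated tube. Origin: centre of its front face; its x points in the push direction.
- clamp_handle (a joint): angle of the clamp's handle (rad): 0 = fully open, handle upright, leaning 16 degrees back from the pins; grows as it swings over towards the pins, to 1.57 at its stop (16 degrees above level). Its link drives the nose forward 53 mm; it passes dead centre at 1.49, so that it locks at the stop. Stiff (0.15 N m), stays where it is left. Starts at 0 to 0.15.
- handle_pivot (a point): pivot of the handle on the fixture, its axis level along the fixture's y, 47 mm above the bench; axes as the fixture's.
- handle_grip (a point): point in the vinyl grip of the handle, 100 mm from the pivot; the grip is a round bar 18 mm in diameter, reaching from 57 to 129 mm from the pivot.
- foot_a_mid (a point): bystander: levelling foot, standing; black base 56 mm diameter, steel stud 12 mm, 107 mm high in all. Point: on its axis, 50 mm up.
- foot_b_mid (a point): bystander: a second levelling foot like it.
- castor_mid (a point): bystander: steel castor standing on its 66 mm square plate, wheel up, 95 mm high. Point: over the plate's centre, 40 mm up.
- tape_roll_mid (a point): bystander: roll of tape lying flat, 100 mm diameter, 24 mm high. Point: its centre.
Mind the look-alikes: they are no part of the job. Leave any pink or red look-alike of the part that bears angle_mid alone.

How it is judged:
By the outcome, as a careful person would: the job done as asked, in the order asked, and still so for the second after the job is handed in, with the robot touching nothing.
It also fails if it takes over 64 s, if anything falls off the work surface, if the arm or the gripper's body presses on something with over 40 N, if the wrist force passes 120 N, or if a joint passes its speed limit or range.

## Working session

There is one attempt and no reset: what is moved stays moved. The work goes in short steps, Python scripts to look and compute and a tool call to move; the robot and the scene stay as the last step left them, time stands still between calls to the robot, and variables do not carry over. Pictures are saved under pics/ and viewed, at most 10 in all, crops included, and the job is handed in when it is done.

Besides the shell and the picture viewer there is one more tool, called after ">>>" by a JSON object that holds its "op" and its "data", one argument or row to a line. servo_tool: Moves the arm, as the interface text tells. Shifts and turns lie within -1 to 1; 1 stands for 1000 mm of shift or pi/2 rad of turn. Its arguments: {"type":"object","properties":{"plan":{"type":"array","items":{"type":"array","items":{"type":"number"}}}},"required":["plan"]}

```bash
mkdir -p pics
cat > h.py <<'E'
import numpy as np, cv2
from rig import env
def get(n):
    d=env.get_image(n); return d
def save(n,f):
    d=get(n); cv2.imwrite('pics/'+f,d['image'][:,:,::-1]); np.savez('pics/'+f[:-4]+'.npz',**d); return d
def ray(d,u,v,z):
    K=d['intrinsics'];R,_=cv2.Rodrigues(np.array(d['rvec']));t=np.array(d['tvec']).ravel()
    c=-R.T@t; r=R.T@np.linalg.inv(K)@np.array([u,v,1.]); return c+r*(z-c[2])/r[2]
def proj(d,P):
    p,_=cv2.projectPoints(np.array(P,float).reshape(-1,1,3),np.array(d['rvec'],float),np.array(d['tvec'],float),d['intrinsics'],None); return p.reshape(-1,2)
E
python3 - <<'E'
from h import *
for n in('top','scene'):
    d=save(n,n+'0.png'); R,_=cv2.Rodrigues(np.array(d['rvec'])); print(n,-R.T@np.array(d['tvec']).ravel(),d['intrinsics'][0,0])
print(env.sense(), env.grip_point_offset)
E
```

```text
top [ 0.52303332 -0.07425768  1.41301492] 548.7387773321079
scene [ 1.33300543 -0.50731223  0.99236031] 584.5850030086362
{'t': 0.1, 'joints': array([ 1.09518088e+00,  1.16439005e-01,  1.44217447e+00, -5.30902221e-06,
        1.58400827e+00, -3.78001791e-02]), 'qd': array([ 0.00068131, -0.00267124, -0.00070873,  0.00178982,  0.00030543,
       -0.00055688]), 'tau': array([ 2.03679224e-04, -7.33658481e+01, -6.33792543e+01, -1.84012092e-04,
        5.21568683e-03, -5.53701000e-05]), 'position': array([0.28610845, 0.61118324, 0.23065023]), 'tcp_rot': array([-1.28074997e-04,  2.17163461e-01,  9.76135117e-01, -4.98359978e-04]), 'force': array([-0.24889836,  0.26222602, -0.23831995]), 'moment': array([ 0.01828378, -0.00293931,  0.02759844]), 'gripper_force': 0.0, 'gripper_width': 0.08538893765795663} 0.0187
```

View pics/top0.png

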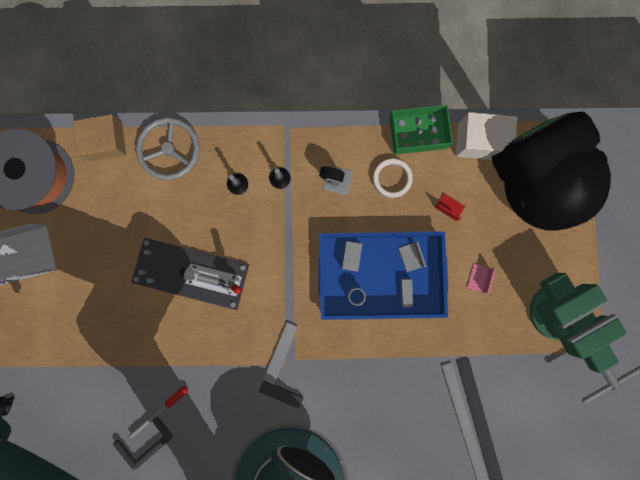

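View pics/scene0.png

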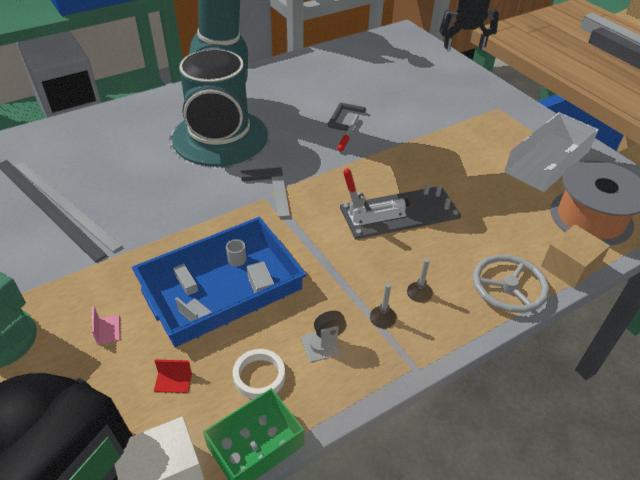

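The top view shows the tote around (383,275). The large tube is at (352,256), the small tube at (406,292), the angle at (413,256) and the pipe at (357,297). The fixture is at (190,273), with the clamp's red handle at (238,288) and the pins at the left end. Next I'll zoom in on both.

Run:
```python
from h import *
a=cv2.imread('pics/top0.png')
f=cv2.resize(a[225:325,125:258],None,fx=5.5,fy=5.5,interpolation=cv2.INTER_CUBIC)[:, :730]
cv2.imwrite('pics/fx.png',f)
d=np.load('pics/top0.npz')
# tube: light, low saturation inside the tote
hsv=cv2.cvtColor(a,cv2.COLOR_BGR2HSV)
m=((hsv[...,1]<70)&(hsv[...,2]>110)).astype(np.uint8); mm=np.zeros_like(m); mm[238:315,325:440]=m[238:315,325:440]
c,_=cv2.findContours(mm,cv2.RETR_EXTERNAL,cv2.CHAIN_APPROX_NONE)
for k in c:
    if cv2.contourArea(k)>50: 
        r=cv2.minAreaRect(k); P=np.array([ray(d,*p,.043) for p in cv2.boxPoints(r)]); print(r,P.mean(0).round(4),P[:,:2].round(4).tolist())
# dark plate
m=(hsv[...,2]<75).astype(np.uint8); mm=np.zeros_like(m); mm[230:312,128:252]=m[230:312,128:252]
mm=cv2.morphologyEx(mm,cv2.MORPH_CLOSE,np.ones((15,15)))
k=max(cv2.findContours(mm,cv2.RETR_EXTERNAL,cv2.CHAIN_APPROX_NONE)[0],key=cv2.contourArea)
r=cv2.minAreaRect(k);P=np.array([ray(d,*p,.012) for p in cv2.boxPoints(r)]);print(r,P.mean(0),P[:,:2].round(4).tolist(), cv2.boxPoints(r).tolist())
```

```text
((407.0533142089844, 291.7461853027344), (24.152748107910156, 9.547103881835938), 85.91438293457031) [ 0.4744 -0.2957  0.043 ] [[0.5033, -0.2824], [0.5048, -0.306], [0.4455, -0.309], [0.444, -0.2854]]
((409.4000244140625, 257.7000427246094), (24.98199462890625, 14.86270523071289), 71.56504821777344) [ 0.5586 -0.3033  0.043 ] [[0.5824, -0.2765], [0.5938, -0.3118], [0.5347, -0.3301], [0.5233, -0.2949]]
((351.8865051269531, 256.21893310546875), (15.856195449829102, 27.50140380859375), 8.972626686096191) [ 0.5633 -0.1603  0.043 ] [[0.5327, -0.1351], [0.6003, -0.1466], [0.5939, -0.1856], [0.5263, -0.174]]
((189.29412841796875, 272.82354736328125), (110.11116790771484, 48.50712203979492), 14.03624439239502) [0.52522774 0.25301452 0.012     ] [[0.5001, 0.4039], [0.6201, 0.376], [0.5497, 0.1013], [0.4309, 0.1309]] [[130.00001525878906, 283.0000305175781], [141.7647247314453, 235.9412078857422], [248.58824157714844, 262.6470642089844], [236.8235321044922, 309.70587158203125]]
```

View pics/fx.png

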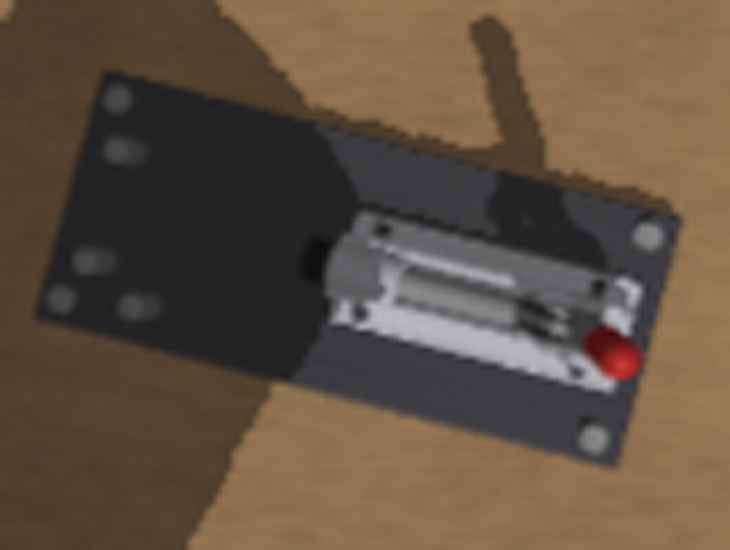

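The zoomed crop shows the plate corners at (103,72), (36,317), (617,466) and (682,217). The pin tops are near (118,150), (88,261) and (132,305). The nose is at (315,260) and the red grip end at (618,357).

Run:
```python
from h import *
d=dict(np.load('pics/top0.npz'))
px=lambda p:(125+(p[0]+.5)/5.5-.5,225+(p[1]+.5)/5.5-.5)
C=[ray(d,*px(p),.012)[:2] for p in[(103,72),(36,317),(617,466),(682,217)]]
L=[(.14,-.06),(.14,.06),(-.14,.06),(-.14,-.06)]
T=[ray(d,*px(p),.042)[:2] for p in[(118,150),(88,261),(132,305)]]
LP=[(.114,-.026),(.114,.026),(.088,.041)]
def fit(A,B):
    A=np.array(A);B=np.array(B);a=(A-A.mean(0))@[1,1j];b=(B-B.mean(0))@[1,1j]
    th=np.angle(np.vdot(a,b));c,s=np.cos(th),np.sin(th);R=np.array([[c,-s],[s,c]]);t=B.mean(0)-R@A.mean(0)
    print('th',th,'t',t,'res mm',((A@R.T+t-B)*1000).round(1).tolist());return R,t
fit(L,C);fit(LP,T);R,t=fit(L+LP,C+T)
for n,p in dict(seat=(.088,0),short=(.080,-.004)).items(): print(n,R@p+t)
# pivot: grip end (129mm) ray -> solve fixture x ; handle leans 16deg back
for z in(.15,.165,.171): g=ray(d,*px((618,357)),z)[:2]; print(z,(g-t)@R)
n=ray(d,*px((305,256)),.032)[:2];print('nose',(n-t)@R)
s=dict(np.load('pics/scene0.npz'));a=cv2.imread('pics/scene0.png')
b=cv2.cvtColor(a,cv2.COLOR_BGR2HSV)
m=((b[...,1]>150)&((b[...,0]<8)|(b[...,0]>172))).astype(np.uint8);m[:160]=0;m[205:]=0;m[:,:335]=0;m[:,370:]=0
r=cv2.minAreaRect(cv2.findNonZero(m));print(cv2.boxPoints(r))
def W(x,z,y=0): return [*(R@(x,y)+t),z]
for px0 in(-.12,-.11,-.10,-.09,-.08):
  for th in(0,.15):
    a0=np.deg2rad(106)-th
    print(px0,th,proj(s,[W(px0+r0*np.cos(a0),.047+r0*np.sin(a0)) for r0 in(.057,.129)]).round(1).tolist(),proj(d,[W(px0+.129*np.cos(a0),.047+.129*np.sin(a0))]).round(1).tolist())
print(px((618,357)))
# plate corners in the scene view
print(proj(s,[W(x,.012,y) for x,y in L]).round(1).tolist())
```

```text
th 1.3180199030911754 t [0.52393947 0.25130669] res mm [[1.4, -0.1], [-1.2, 0.9], [-1.1, -0.3], [0.9, -0.6]]
th 1.3137875676580941 t [0.5242156  0.25122452] res mm [[0.3, 0.0], [0.4, 0.5], [-0.7, -0.5]]
th 1.3167466179187535 t [0.52419144 0.25125448] res mm [[1.8, -0.2], [-0.8, 0.8], [-1.0, -0.2], [0.9, -0.6], [0.0, 0.2], [-0.0, 0.5], [-1.0, -0.5]]
seat [0.5463081 0.3364299]
short [0.54816911 0.32768138]
0.15 [-0.14580506  0.00173072]
0.165 [-0.1478187   0.00075188]
0.171 [-0.14862415  0.00036034]
nose [0.02072954 0.00011862]
[[342.16983 169.09433]
 [349.03775 167.13208]
 [355.6415  190.24527]
 [348.7736  192.20752]]
-0.12 0 [[351.0, 192.1], [344.6, 170.2]] [[240.0, 290.1]]
-0.12 0.15 [[354.5, 190.9], [352.6, 167.4]] [[231.6, 288.1]]
-0.11 0 [[355.1, 191.4], [348.8, 169.4]] [[235.7, 289.0]]
-0.11 0.15 [[358.5, 190.2], [356.8, 166.6]] [[227.3, 287.0]]
-0.1 0 [[359.1, 190.6], [353.0, 168.7]] [[231.4, 287.9]]
-0.1 0.15 [[362.5, 189.4], [361.0, 165.9]] [[223.0, 285.9]]
-0.09 0 [[363.1, 189.9], [357.1, 167.9]] [[227.1, 286.8]]
-0.09 0.15 [[366.5, 188.7], [365.1, 165.2]] [[218.7, 284.8]]
-0.08 0 [[367.1, 189.1], [361.3, 167.2]] [[222.8, 285.7]]
-0.08 0.15 [[370.5, 187.9], [369.3, 164.4]] [[214.4, 283.7]]
(236.95454545454544, 289.5)
[[461.7, 215.4], [440.8, 185.5], [339.5, 204.7], [355.4, 237.0]]
```

>>> {"op": "servo_tool", "data": {
  "plan": [
    [0, 0, 0, 0, 0, -0.086, 1],
    [0, 0, 0, 0, 0, -0.086, 1],
    [-0.0287, -0.051, 0, 0, 0, 0, 1],
    [-0.0287, -0.051, 0, 0, 0, 0, 1],
    [-0.0287, -0.051, 0, 0, 0, 0, 1],
    [-0.0287, -0.051, 0, 0, 0, 0, 1],
    [-0.0287, -0.051, 0, 0, 0, 0, 1],
    [-0.0287, -0.051, 0, 0, 0, 0, 1],
    [-0.0287, -0.051, 0, 0, 0, 0, 1],
    [-0.0287, -0.051, 0, 0, 0, 0, 1]
  ]
}}

```text
t: 1.35
position: [0.4446, 0.1689, 0.2312]
tcp_rot: [0.0, 0.084, 0.997, 0.0]
force: [0.1, 0.6, 0.1]
gripper_width: 0.0853
gripper_force: 0.0
```

```bash
cat >> h.py <<'E'
from scipy.spatial.transform import Rotation as Ro
FT=np.array([.5241,.2513]);FTH=1.316
FR=np.array([[np.cos(FTH),-np.sin(FTH)],[np.sin(FTH),np.cos(FTH)]])
def F(x,y,z): return np.array([*(FR@(x,y)+FT),z])
def to(P,ydeg):
    "shift in the final tool axes and turn (scaled) to reach TCP P, tool down, closing line at ydeg"
    s=env.sense();q=s['tcp_rot'];R=Ro.from_quat([q[1],q[2],q[3],q[0]])
    c=np.rad2deg(np.arctan2(R.as_matrix()[1,1],R.as_matrix()[0,1])); dz=(ydeg-c+90)%180-90; y=np.deg2rad(c+dz)
    Y=np.array([np.cos(y),np.sin(y),0]);Z=np.array([0,0,-1.]);G=np.c_[np.cross(Y,Z),Y,Z]
    e=np.array(P)-s['position']
    print('t %.2f pos'%s['t'],s['position'].round(4),'yaw',c.round(2),'w',s['gripper_width'].round(4),'F',s['force'].round(1),'shift',(G.T@e).round(4),'turn',((R.inv()*Ro.from_matrix(G)).as_rotvec()/(np.pi/2)).round(4))
E
python3 -c "
from h import *
to([.5633,-.1603,.231],80.35)"
```

```text
Traceback (most recent call last):
  File "h.py", line 22, in to
    print('t %.2f pos'%s['t'],s['position'].round(4),'yaw',c.round(2),'w',s['gripper_width'].round(4),'F',s['force'].round(1),'shift',(G.T@e).round(4),'turn',((R.inv()*Ro.from_matrix(G)).as_rotvec()/(np.pi/2)).round(4))
                                                                          ^^^^^^^^^^^^^^^^^^^^^^^^
AttributeError: 'float' object has no attribute 'round'
```

>>> {"op": "servo_tool", "data": {
  "plan": [
    [-0.0288, -0.051, 0, 0, 0, 0, 1],
    [-0.0288, -0.051, 0, 0, 0, 0, 1],
    [-0.0288, -0.051, 0, 0, 0, 0, 1],
    [-0.0288, -0.051, 0, 0, 0, 0, 1],
    [-0.0288, -0.051, 0, 0, 0, 0, 1],
    [-0.0288, -0.051, 0, 0, 0, 0, 1],
    [0, 0, 0.05, 0, 0, 0, 1],
    [0, 0, 0.05, 0, 0, 0, 1],
    [0, 0, 0.0, 0, 0, 0, 1],
    [0, 0, 0, 0, 0, 0, 1]
  ]
}}

```text
t: 2.6
position: [0.5645, -0.1599, 0.1335]
tcp_rot: [0.001, 0.084, 0.996, -0.0]
force: [-0.4, 0.3, 0.9]
gripper_width: 0.0855
gripper_force: 0.0
```

```bash
sed -i "s/s\['gripper_width'\].round(4)/round(float(s['gripper_width']),4)/" h.py; python3 -c "
from h import *
to([.5633,-.1603,.016],80.35)"
```

```text
t 2.60 pos [ 0.5645 -0.1599  0.1335] yaw 80.41 w 0.0855 F [-0.4  0.3  0.9] shift [ 0.0011 -0.0006  0.1175] turn [-0.0002  0.0011  0.0006]
```

>>> {"op": "servo_tool", "data": {
  "plan": [
    [0.001, 0, 0.045, 0, 0, 0, 1],
    [0, 0, 0.045, 0, 0, 0, 1],
    [0, 0, 0.02, 0, 0, 0, 1],
    [0, 0, 0.0115, 0, 0, 0, 1],
    [0, 0, 0, 0, 0, 0, 0],
    [0, 0, 0, 0, 0, 0, 0],
    [0, 0, 0, 0, 0, 0, 0],
    [0, 0, 0, 0, 0, 0, 0],
    [0, 0, 0, 0, 0, 0, 0],
    [0, 0, 0, 0, 0, 0, 0]
  ]
}}

```text
t: 3.85
position: [0.5636, -0.1599, 0.0114]
tcp_rot: [0.001, 0.084, 0.996, -0.0]
force: [-0.8, -0.3, 7.4]
gripper_width: 0.0392
gripper_force: 61.9
```

>>> {"op": "servo_tool", "data": {
  "plan": [
    [0, 0, -0.02, 0, 0, 0, 0],
    [0, 0, -0.05, 0, 0, 0, 0],
    [0, 0, -0.05, 0, 0, 0, 0],
    [0, 0, -0.05, 0, 0, 0, 0],
    [0, 0, -0.05, 0, 0, 0, 0],
    [0, 0, 0, 0, 0, 0.055, 0],
    [0, 0, 0, 0, 0, 0, 0],
    [0, 0, 0, 0, 0, 0, 0],
    [0, 0, 0, 0, 0, 0, 0],
    [0, 0, 0, 0, 0, 0, 0]
  ]
}}

```text
t: 5.1
position: [0.5627, -0.1596, 0.2295]
tcp_rot: [-0.0, 0.126, 0.992, 0.0]
force: [0.4, -0.9, -2.8]
gripper_width: 0.0392
gripper_force: 61.3
```

```bash
python3 -c "
from h import *
d=save('scene','lift.png')
to(F(.083,-.005,.231),75.4)"
```

```text
t 5.15 pos [ 0.5628 -0.1596  0.2295] yaw 75.47 w 0.0393 F [ 0.9  0.5 -2.5] shift [ 0.136   0.4709 -0.0015] turn [ 0.     -0.0003  0.0008]
```

>>> {"op": "servo_tool", "data": {
  "plan": [
    [0.008, 0.026, 0, 0, 0, 0, 0],
    [0.0151, 0.0523, 0, 0, 0, 0, 0],
    [0.0151, 0.0523, 0, 0, 0, 0, 0],
    [0.0151, 0.0523, 0, 0, 0, 0, 0],
    [0.0151, 0.0523, 0, 0, 0, 0, 0],
    [0.0151, 0.0523, 0, 0, 0, 0, 0],
    [0.0151, 0.0523, 0, 0, 0, 0, 0],
    [0.0151, 0.0523, 0, 0, 0, 0, 0],
    [0.0151, 0.0523, 0, 0, 0, 0, 0],
    [0.0072, 0.0265, 0, 0, 0, 0, 0]
  ]
}}

```text
t: 6.4
position: [0.5489, 0.3329, 0.2294]
tcp_rot: [-0.0, 0.126, 0.992, -0.0]
force: [0.1, 0.0, -2.8]
gripper_width: 0.0392
gripper_force: 61.3
```

>>> {"op": "servo_tool", "data": {
  "plan": [
    [0, 0, 0.05, 0, 0, 0, 0],
    [0, 0, 0.05, 0, 0, 0, 0],
    [0, 0, 0.03, 0, 0, 0, 0],
    [0, 0, 0.02, 0, 0, 0, 0],
    [0, 0, 0, 0, 0, 0, 0],
    [0, 0, 0, 0, 0, 0, 0],
    [0, 0, 0, 0, 0, 0, 0],
    [0, 0, 0, 0, 0, 0, 0],
    [0, 0, 0, 0, 0, 0, 0],
    [0, 0, 0, 0, 0, 0, 0]
  ]
}}

```text
t: 7.65
position: [0.5495, 0.3304, 0.0799]
tcp_rot: [0.0, 0.127, 0.992, 0.0]
force: [0.3, 0.4, -1.6]
gripper_width: 0.0393
gripper_force: 61.2
```

```bash
python3 -c "
from h import *
to(F(.083,-.005,.0206),75.4)
a=save('scene','s1.png')['image'][:,:,::-1];b=save('top','t1.png')['image'][:,:,::-1]
A=cv2.resize(a[140:260,320:480],None,fx=4.5,fy=4.5,interpolation=cv2.INTER_CUBIC);cv2.imwrite('pics/s1c.png',A)"
```

```text
t 7.65 pos [0.5495 0.3304 0.0799] yaw 75.45 w 0.0393 F [ 0.3  0.4 -1.6] shift [-0.0003  0.0001  0.0593] turn [0.     0.0001 0.0005]
```

View pics/s1c.png

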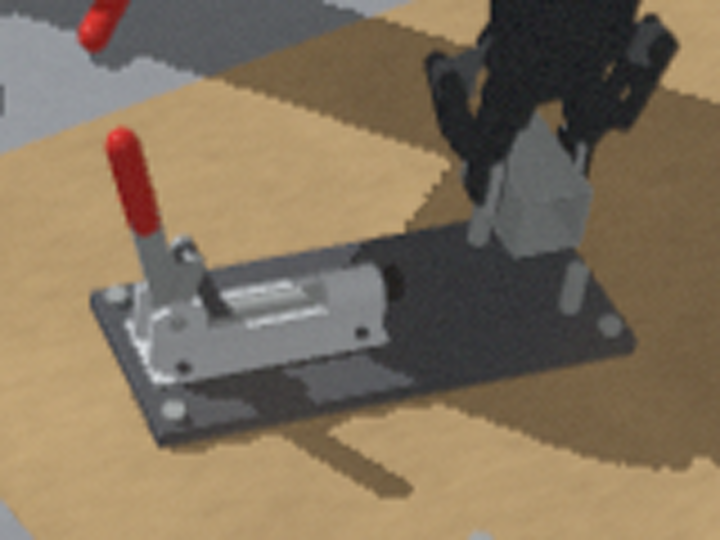

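The scene crop shows the tube square in the fingers above the plate. Its near-end corners are at about (520,257) and (587,244), and the two visible pins are clear of it. I'll check those corners against the expected pose.

```bash
python3 -c "
from h import *
d=dict(np.load('pics/s1.npz'))
for p in[(520,257),(587,244)]:
    w=ray(d,320+p[0]/4.5,140+p[1]/4.5,.0715); print((w[:2]-FT)@FR)
print((proj(d,[F(.063,-.04,.0715),F(.103,-.04,.0715),F(.063,-.04,.1115),F(.103,-.04,.1115),F(.114,-.026,.042),F(.088,.041,.042)])-[320,140])*4.5)"
```

```text
[ 0.06806401 -0.03935567]
[ 0.10754746 -0.03931992]
[[511.85385796 259.43690804]
 [579.87593713 246.28163242]
 [524.15604236 201.63222369]
 [593.5034932  188.56011745]
 [577.24627461 267.49212031]
 [483.40697602 200.27060333]]
```

>>> {"op": "servo_tool", "data": {
  "plan": [
    [0, -0.003, 0.03, 0, 0, 0, 0],
    [0, 0, 0.02, 0, 0, 0, 0],
    [0, 0, 0.006, 0, 0, 0, 0],
    [0, 0, 0.001, 0, 0, 0, 0],
    [0, 0, 0.001, 0, 0, 0, 0],
    [0, 0, 0, 0, 0, 0, 0],
    [0, 0, 0, 0, 0, 0, 0],
    [0, 0, 0, 0, 0, 0, 0],
    [0, 0, 0, 0, 0, 0, 0],
    [0, 0, 0, 0, 0, 0, 0]
  ]
}}

```text
t: 9.0
position: [0.5488, 0.3274, 0.0218]
tcp_rot: [-0.0, 0.127, 0.992, -0.0]
force: [0.0, -0.0, -2.0]
gripper_width: 0.0389
gripper_force: 61.3
```

```bash
python3 -c "
from h import *
to(F(.080,-.005,.0206),75.4)
a=save('scene','s2.png')['image'][:,:,::-1];b=save('top','t2.png')['image'][:,:,::-1]
A=cv2.resize(a[165:245,410:480],None,fx=6,fy=6,interpolation=cv2.INTER_CUBIC);B=cv2.resize(b[225:305,130:175],None,fx=6,fy=6,interpolation=cv2.INTER_CUBIC)
cv2.imwrite('pics/c2.png',np.hstack([A,B]))"
```

```text
t 9.00 pos [0.5488 0.3274 0.0218] yaw 75.45 w 0.0389 F [ 0. -0. -2.] shift [-0.0003  0.0001  0.0012] turn [-0.     -0.      0.0005]
```

View pics/c2.png

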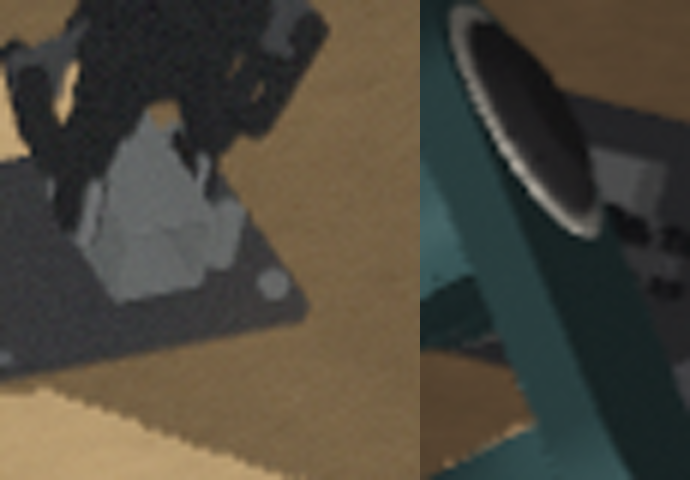

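The tube's near end sits just left of the side pin, about 1 mm above the plate, and it touches nothing. Next I'll feel for the end pin along tool x.

>>> {"op": "servo_tool", "data": {
  "plan": [
    [0.001, 0, 0, 0, 0, 0, 0],
    [0.001, 0, 0, 0, 0, 0, 0],
    [0.001, 0, 0, 0, 0, 0, 0],
    [0, 0, 0, 0, 0, 0, 0],
    [0, 0, 0, 0, 0, 0, 0],
    [0, 0, 0, 0, 0, 0, 0],
    [0, 0, 0, 0, 0, 0, 0],
    [0, 0, 0, 0, 0, 0, 0],
    [0, 0, 0, 0, 0, 0, 0],
    [0, 0, 0, 0, 0, 0, 0]
  ]
}}

```text
t: 10.35
position: [0.5459, 0.3282, 0.0218]
tcp_rot: [-0.0, 0.127, 0.992, 0.0]
force: [-0.9, -0.3, -2.4]
gripper_width: 0.0396
gripper_force: 61.3
```

>>> {"op": "servo_tool", "data": {
  "plan": [
    [0.001, 0, 0, 0, 0, 0, 0],
    [0, 0, 0, 0, 0, 0, 0],
    [0, 0, 0, 0, 0, 0, 0],
    [0, 0, 0, 0, 0, 0, 0],
    [0, 0, 0, 0, 0, 0, 0],
    [0, 0, 0, 0, 0, 0, 0],
    [0, 0, 0, 0, 0, 0, 0],
    [0, 0, 0, 0, 0, 0, 0],
    [0, 0, 0, 0, 0, 0, 0],
    [0, 0, 0, 0, 0, 0, 0]
  ]
}}

```text
t: 11.6
position: [0.5449, 0.3284, 0.0218]
tcp_rot: [-0.0, 0.127, 0.992, -0.0]
force: [0.9, 0.4, -3.1]
gripper_width: 0.0394
gripper_force: 61.3
```

>>> {"op": "servo_tool", "data": {
  "plan": [
    [0.001, 0, 0, 0, 0, 0, 0],
    [0, 0, 0, 0, 0, 0, 0],
    [0, 0, 0, 0, 0, 0, 0],
    [0, 0, 0, 0, 0, 0, 0],
    [0, 0, 0, 0, 0, 0, 0],
    [0, 0, 0, 0, 0, 0, 0],
    [0, 0, 0, 0, 0, 0, 0],
    [0, 0, 0, 0, 0, 0, 0],
    [0, 0, 0, 0, 0, 0, 0],
    [0, 0, 0, 0, 0, 0, 0]
  ]
}}

```text
t: 12.85
position: [0.5439, 0.3287, 0.0218]
tcp_rot: [-0.0, 0.127, 0.992, -0.0]
force: [0.1, -1.1, -2.7]
gripper_width: 0.0392
gripper_force: 61.3
```

>>> {"op": "servo_tool", "data": {
  "plan": [
    [0.001, 0, 0, 0, 0, 0, 0],
    [0, 0, 0, 0, 0, 0, 0],
    [0, 0, 0, 0, 0, 0, 0],
    [0, 0, 0, 0, 0, 0, 0],
    [0, 0, 0, 0, 0, 0, 0],
    [0, 0, 0, 0, 0, 0, 0],
    [0, 0, 0, 0, 0, 0, 0],
    [0, 0, 0, 0, 0, 0, 0],
    [0, 0, 0, 0, 0, 0, 0],
    [0, 0, 0, 0, 0, 0, 0]
  ]
}}

```text
t: 14.1
position: [0.5432, 0.3289, 0.0219]
tcp_rot: [0.0, 0.127, 0.992, 0.0]
force: [5.3, -1.6, -2.9]
gripper_width: 0.0394
gripper_force: 61.3
```

The 5 N force shows contact with the end pin. Now I'll lower the tube onto the plate and release it.

>>> {"op": "servo_tool", "data": {
  "plan": [
    [0, 0, 0.0005, 0, 0, 0, 0],
    [0, 0, 0.0006, 0, 0, 0, 0],
    [0, 0, 0, 0, 0, 0, 0],
    [0, 0, 0, 0, 0, 0, 0],
    [0, 0, 0, 0, 0, 0, 0],
    [0, 0, 0, 0, 0, 0, 0],
    [0, 0, 0, 0, 0, 0, 0],
    [0, 0, 0, 0, 0, 0, 0],
    [0, 0, 0, 0, 0, 0, 0],
    [0, 0, 0, 0, 0, 0, 0]
  ]
}}

```text
t: 15.35
position: [0.5433, 0.329, 0.021]
tcp_rot: [0.0, 0.127, 0.992, 0.0]
force: [4.2, -2.3, -1.4]
gripper_width: 0.039
gripper_force: 61.5
```

>>> {"op": "servo_tool", "data": {
  "plan": [
    [0, 0, 0.0003, 0, 0, 0, 0],
    [0, 0, 0, 0, 0, 0, 0.7],
    [0, 0, 0, 0, 0, 0, 0.7],
    [0, 0, 0, 0, 0, 0, 0.7],
    [0, 0, 0, 0, 0, 0, 0.7],
    [0, 0, -0.02, 0, 0, 0, 0.7],
    [0, 0, -0.05, 0, 0, 0, 0.7],
    [0, 0, -0.05, 0, 0, 0, 0.7],
    [0, 0, -0.05, 0, 0, 0, 0.7],
    [0, 0, -0.04, 0, 0, 0, 0.7]
  ]
}}

```text
t: 16.6
position: [0.5429, 0.3289, 0.2346]
tcp_rot: [0.001, 0.127, 0.992, 0.001]
force: [0.4, 0.1, -0.0]
gripper_width: 0.0601
gripper_force: 0.0
```

```bash
python3 -c "
from h import *
print(F(-.115-.1*np.sin(.279),0,.047+.1*np.cos(.279)))
to(F(-.20,0,.2),75.4)
a=save('scene','s3.png')['image'][:,:,::-1];b=save('top','t3.png')['image'][:,:,::-1]
A=cv2.resize(a[150:245,330:480],None,fx=5,fy=5,interpolation=cv2.INTER_CUBIC)
cv2.imwrite('pics/c3.png',A)"
```

```text
[0.48817317 0.11336249 0.14313313]
t 16.60 pos [0.5429 0.3289 0.2346] yaw 75.45 w 0.0601 F [ 0.4  0.1 -0. ] shift [-0.0014 -0.2799  0.0346] turn [0.0012 0.0013 0.0005]
```

View pics/c3.png

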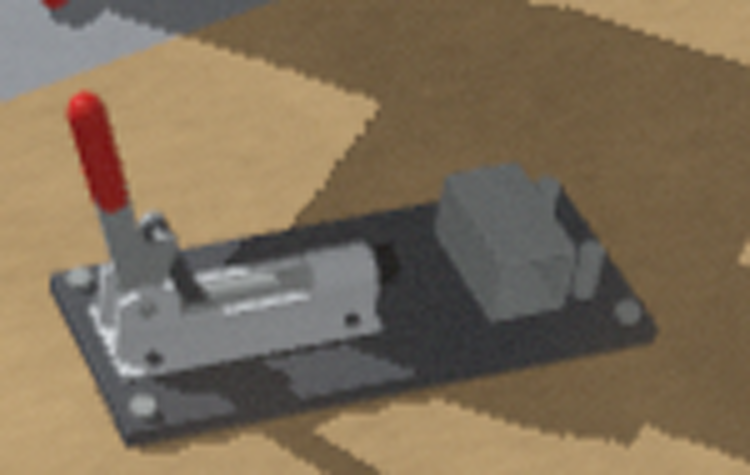

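The tube lies flat with one end at the end pin, a little short of the two side pins. The handle is upright with its tip at (85,100). Next I'll bring the closed fingers behind the handle and swing it over.

>>> {"op": "servo_tool", "data": {
  "plan": [
    [-0.0014, -0.05, 0, 0, 0, 0, 0],
    [0, -0.058, 0, 0, 0, 0, 0],
    [0, -0.058, 0, 0, 0, 0, 0],
    [0, -0.058, 0, 0, 0, 0, 0],
    [0, -0.056, 0, 0, 0, 0, 0],
    [0, 0, 0, 0, 0, 0, 0],
    [0, 0, 0.05, 0, 0, 0, 0],
    [0, 0, 0.045, 0, 0, 0, 0],
    [0, 0, 0, 0, 0, 0, 0],
    [0, 0, 0, 0, 0, 0, 0]
  ]
}}

```text
t: 17.95
position: [0.4747, 0.0581, 0.1376]
tcp_rot: [0.001, 0.126, 0.992, 0.0]
force: [-0.1, -0.8, 0.2]
gripper_width: -0.0002
gripper_force: 0.0
```

```bash
python3 -c "
from h import *
to(F(-.1385,0,.14),75.4)"
```

```text
t 17.95 pos [0.4747 0.0581 0.1376] yaw 75.48 w -0.0002 F [-0.1 -0.8  0.2] shift [ 0.0009  0.061  -0.0024] turn [0.0004 0.0011 0.0009]
```

>>> {"op": "servo_tool", "data": {
  "plan": [
    [0.001, 0.012, -0.001, 0, 0, 0, 0],
    [0, 0.012, -0.001, 0, 0, 0, 0],
    [0, 0.012, -0.001, 0, 0, 0, 0],
    [0, 0.012, -0.001, 0, 0, 0, 0],
    [0, 0.0125, -0.001, 0, 0, 0, 0],
    [0, 0.013, -0.0015, 0, 0, 0, 0],
    [0, 0.013, -0.0015, 0, 0, 0, 0],
    [0, 0.0125, 0.004, 0, 0, 0, 0],
    [0, 0.0125, 0.004, 0, 0, 0, 0],
    [0, 0, 0, 0, 0, 0, 0]
  ]
}}

```text
t: 19.2
position: [0.5009, 0.1665, 0.1347]
tcp_rot: [-0.0, 0.126, 0.992, -0.0]
force: [0.6, 0.2, 0.8]
gripper_width: 0.0001
gripper_force: 0.0
```

```bash
python3 -c "
from h import *
to(F(-.0652,0,.124),75.4)
a=save('scene','s4.png')['image'][:,:,::-1]
A=cv2.resize(a[100:245,310:480],None,fx=4,fy=4,interpolation=cv2.INTER_CUBIC)
cv2.imwrite('pics/c4.png',A)"
```

```text
t 19.20 pos [0.5009 0.1665 0.1347] yaw 75.5 w 0.0001 F [0.6 0.2 0.8] shift [-0.0011  0.0227  0.0107] turn [-0.0002 -0.0006  0.0011]
```

View pics/c4.png

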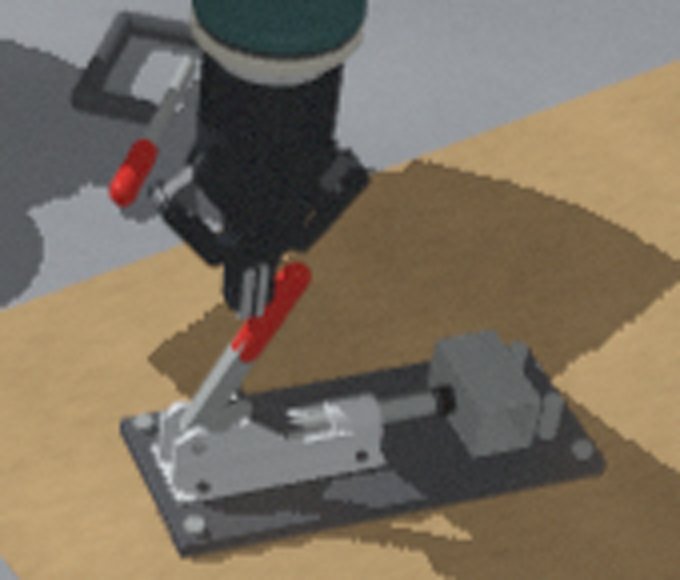

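The handle is swinging over, now at about 55°, with the fingers on its back. The nose at (445,402) is at or near the tube. I'll continue along the arc.

>>> {"op": "servo_tool", "data": {
  "plan": [
    [-0.001, 0.0113, 0.0055, 0, 0, 0, 0],
    [0, 0.0113, 0.0055, 0, 0, 0, 0],
    [0, 0.009, 0.0095, 0, 0, 0, 0],
    [0, 0.009, 0.0095, 0, 0, 0, 0],
    [0, 0.0055, 0.008, 0, 0, 0, 0],
    [0, 0.0055, 0.008, 0, 0, 0, 0],
    [0, 0, 0, 0, 0, 0, 0],
    [0, 0, 0, 0, 0, 0, 0],
    [0, 0, 0, 0, 0, 0, 0],
    [0, 0, 0, 0, 0, 0, 0]
  ]
}}

```text
t: 20.5
position: [0.515, 0.2154, 0.0897]
tcp_rot: [0.0, 0.127, 0.992, 0.0]
force: [0.2, 0.2, 0.6]
gripper_width: 0.0
gripper_force: 0.0
```

>>> {"op": "servo_tool", "data": {
  "plan": [
    [0, 0, 0.002, 0, 0, 0, 0],
    [0, 0, 0.001, 0, 0, 0, 0],
    [0, 0, 0, 0, 0, 0, 0],
    [0, 0, 0, 0, 0, 0, 0],
    [0, 0, 0, 0, 0, 0, 0],
    [0, 0, 0, 0, 0, 0, 0],
    [0, 0, 0, 0, 0, 0, 0],
    [0, 0, 0, 0, 0, 0, 0],
    [0, 0, 0, 0, 0, 0, 0],
    [0, 0, 0, 0, 0, 0, 0]
  ]
}}

```text
t: 21.75
position: [0.5149, 0.2154, 0.0864]
tcp_rot: [0.0, 0.127, 0.992, -0.0]
force: [-0.7, 0.4, -1.1]
gripper_width: 0.0004
gripper_force: 0.0
```

>>> {"op": "servo_tool", "data": {
  "plan": [
    [0, 0, 0.001, 0, 0, 0, 0],
    [0, 0, 0.001, 0, 0, 0, 0],
    [0, 0, 0, 0, 0, 0, 0],
    [0, 0, 0, 0, 0, 0, 0],
    [0, 0, 0, 0, 0, 0, 0],
    [0, 0, 0, 0, 0, 0, 0],
    [0, 0, 0, 0, 0, 0, 0],
    [0, 0, 0, 0, 0, 0, 0],
    [0, 0, 0, 0, 0, 0, 0],
    [0, 0, 0, 0, 0, 0, 0]
  ]
}}

```text
t: 23.0
position: [0.5149, 0.2154, 0.0844]
tcp_rot: [-0.0, 0.127, 0.992, -0.0]
force: [0.5, 0.8, 0.5]
gripper_width: -0.0002
gripper_force: 0.0
```

>>> {"op": "servo_tool", "data": {
  "plan": [
    [0, 0, 0.001, 0, 0, 0, 0],
    [0, 0, 0, 0, 0, 0, 0],
    [0, 0, 0, 0, 0, 0, 0],
    [0, 0, 0, 0, 0, 0, 0],
    [0, 0, 0, 0, 0, 0, 0],
    [0, 0, 0, 0, 0, 0, 0],
    [0, 0, 0, 0, 0, 0, 0],
    [0, 0, 0, 0, 0, 0, 0],
    [0, 0, 0, 0, 0, 0, 0],
    [0, 0, 0, 0, 0, 0, 0]
  ]
}}

```text
t: 24.25
position: [0.5149, 0.2154, 0.0834]
tcp_rot: [-0.0, 0.127, 0.992, -0.0]
force: [-0.7, -0.0, 0.0]
gripper_width: 0.0
gripper_force: 0.0
```

>>> {"op": "servo_tool", "data": {
  "plan": [
    [0, 0, 0.001, 0, 0, 0, 0],
    [0, 0, 0.001, 0, 0, 0, 0],
    [0, 0, 0, 0, 0, 0, 0],
    [0, 0, 0, 0, 0, 0, 0],
    [0, 0, 0, 0, 0, 0, 0],
    [0, 0, 0, 0, 0, 0, 0],
    [0, 0, 0, 0, 0, 0, 0],
    [0, 0, 0, 0, 0, 0, 0],
    [0, 0, 0, 0, 0, 0, 0],
    [0, 0, 0, 0, 0, 0, 0]
  ]
}}

```text
t: 25.5
position: [0.5149, 0.2155, 0.0814]
tcp_rot: [-0.0, 0.127, 0.992, 0.0]
force: [0.7, 0.1, 0.3]
gripper_width: -0.0002
gripper_force: 0.0
```

```bash
python3 -c "
from h import *
to(F(-.036,0,.08),75.4)
a=save('scene','s5.png')['image'][:,:,::-1]
A=cv2.resize(a[140:245,330:480],None,fx=5,fy=5,interpolation=cv2.INTER_CUBIC)
cv2.imwrite('pics/c5.png',A)"
```

```text
t 25.50 pos [0.5149 0.2155 0.0814] yaw 75.45 w -0.0002 F [0.7 0.1 0.3] shift [0.0002 0.001  0.0014] turn [ 0.     -0.      0.0005]
```

View pics/c5.png

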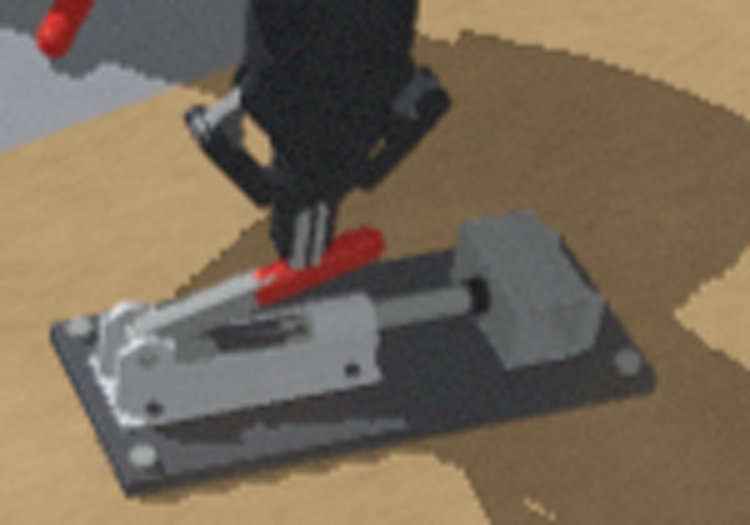

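The handle is nearly level and the tube is against the side pins. There is no reaction from the stop yet, so I'll keep pressing in small steps.

>>> {"op": "servo_tool", "data": {
  "plan": [
    [0, 0, 0.001, 0, 0, 0, 0],
    [0, 0, 0.001, 0, 0, 0, 0],
    [0, 0, 0, 0, 0, 0, 0],
    [0, 0, 0, 0, 0, 0, 0],
    [0, 0, 0, 0, 0, 0, 0],
    [0, 0, 0, 0, 0, 0, 0],
    [0, 0, 0, 0, 0, 0, 0],
    [0, 0, 0, 0, 0, 0, 0],
    [0, 0, 0, 0, 0, 0, 0],
    [0, 0, 0, 0, 0, 0, 0]
  ]
}}

```text
t: 26.8
position: [0.5152, 0.2157, 0.0803]
tcp_rot: [0.0, 0.127, 0.992, 0.0]
force: [-3.0, 0.0, 9.2]
gripper_width: -0.0001
gripper_force: 4.6
```

>>> {"op": "servo_tool", "data": {
  "plan": [
    [0, 0, 0.001, 0, 0, 0, 0],
    [0, 0, 0, 0, 0, 0, 0],
    [0, 0, 0, 0, 0, 0, 0],
    [0, 0, 0, 0, 0, 0, 0],
    [0, 0, 0, 0, 0, 0, 0],
    [0, 0, 0, 0, 0, 0, 0],
    [0, 0, 0, 0, 0, 0, 0],
    [0, 0, 0, 0, 0, 0, 0],
    [0, 0, 0, 0, 0, 0, 0],
    [0, 0, 0, 0, 0, 0, 0]
  ]
}}

```text
t: 28.05
position: [0.5154, 0.2157, 0.08]
tcp_rot: [0.001, 0.127, 0.992, 0.0]
force: [-5.5, -1.3, 15.9]
gripper_width: -0.0001
gripper_force: 7.9
```

The reaction rises steeply to 16 N, so the handle is on its stop. I'll lift clear and check.

>>> {"op": "servo_tool", "data": {
  "plan": [
    [0, 0, -0.005, 0, 0, 0, 0],
    [0, 0, -0.03, 0, 0, 0, 0],
    [0, 0, -0.05, 0, 0, 0, 0],
    [0, 0, -0.05, 0, 0, 0, 0],
    [0, 0, -0.05, 0, 0, 0, 0],
    [0, -0.05, 0, 0, 0, 0, 0],
    [0, -0.05, 0, 0, 0, 0, 0],
    [0, -0.05, 0, 0, 0, 0, 0],
    [0, -0.05, 0, 0, 0, 0, 0],
    [0, -0.05, 0, 0, 0, 0, 0]
  ]
}}

```text
t: 29.3
position: [0.4514, -0.0279, 0.2634]
tcp_rot: [0.0, 0.127, 0.992, -0.0]
force: [0.2, -0.2, 0.1]
gripper_width: -0.0
gripper_force: 0.0
```

```bash
python3 -c "
from h import *
to(F(-.036,0,.08),75.4)
a=save('scene','s6.png')['image'][:,:,::-1];b=save('top','t6.png')['image'][:,:,::-1]
A=cv2.resize(a[160:245,330:470],None,fx=5,fy=5,interpolation=cv2.INTER_CUBIC)[:, :400*2]
B=cv2.resize(b[235:285,128:268],None,fx=5,fy=5,interpolation=cv2.INTER_CUBIC)[:175*1]
B=cv2.resize(b[230:315,125:265],None,fx=3,fy=3,interpolation=cv2.INTER_CUBIC)[:170]
A[0:0]=0
o=np.zeros((600,700,3),np.uint8);o[:425]=A;o[425:595,:420]=B
cv2.imwrite('pics/c6.png',o)
d=dict(np.load('pics/s6.npz'))
print(((proj(d,[F(-.115+r*np.cos(np.deg2rad(106)-q),0,.047+r*np.sin(np.deg2rad(106)-q)) for q in(1.45,1.57) for r in(.057,.129)]+[F(.068,-.035,.012),F(.108,-.035,.012),F(.068,-.035,.052),F(.108,-.035,.052),F(.068,.035,.052)])-[330,160])*5).round(0).tolist())"
```

```text
t 29.30 pos [ 0.4514 -0.0279  0.2634] yaw 75.46 w -0.0 F [ 0.2 -0.2  0.1] shift [0.     0.2525 0.1834] turn [-0.      0.0002  0.0007]
[[245.0, 185.0], [379.0, 117.0], [248.0, 195.0], [385.0, 138.0], [504.0, 271.0], [578.0, 256.0], [517.0, 210.0], [592.0, 196.0], [459.0, 121.0]]
```

View pics/c6.png

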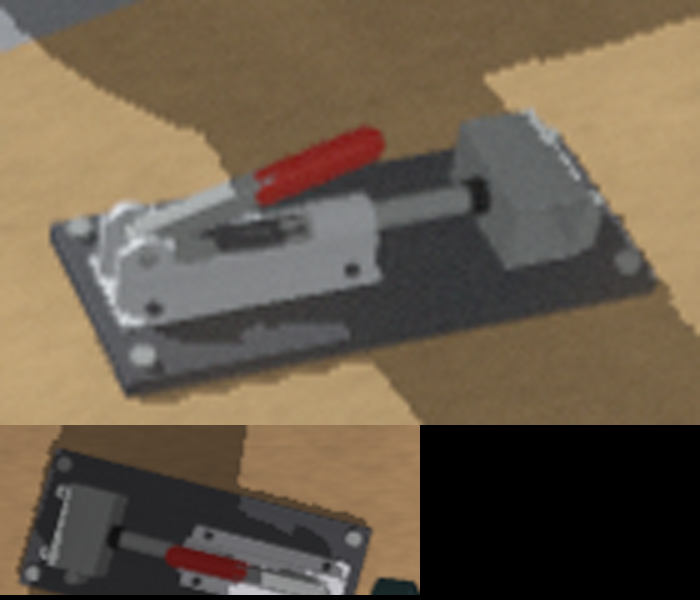

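The handle is on its stop, with its end at (375,138) against a predicted (385,138). The nose is on the tube, the tube is against both side pins, and its end is at the end pin. The robot is clear, so I'm handing in.

```bash
python3 -c "
from rig import env
print(env.hand_in())"
```

```text
the job is handed in; nothing more can be done
None
```

The 40 mm tube is out of the tote and on the fixture against the side and end pins, the clamp handle is over at its stop, and the job was handed in after about 29 s; no verdict came back.

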